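# Queue brass sleeves by size for polishing

### The job

Set the four brass sleeves out for polishing, one on each felt rest of the board, standing upright and well centred, in order of outside diameter: the smallest on the rest next to the brown bar of polishing compound, then larger and larger towards the other end of the row. Go by their width, not their height, and leave all four standing still on their rests.

Things in the scene. Friction and masses are not known exactly. Their poses are not given: they have to be found in the camera images.
- sleeve_p: Loose plain brass sleeve (a short upright tube open at both ends, with three thin thread ridges round its upper half), the smallest: outside diameter 34 mm, height 44 mm, bore 22 mm. Stands on the bench at the start. Origin: centre of its underside, z up along its axis; yaw means nothing.
- sleeve_q: Loose plain brass sleeve (a short upright tube open at both ends, with three thin thread ridges round its upper half), the second smallest: outside diameter 44 mm, height 34 mm, bore 32 mm. Stands on the bench at the start. Origin: centre of its underside, z up along its axis; yaw means nothing.
- sleeve_r: Loose plain brass sleeve (a short upright tube open at both ends, with three thin thread ridges round its upper half), the second largest: outside diameter 54 mm, height 48 mm, bore 40 mm. Stands on the bench at the start. Origin: centre of its underside, z up along its axis; yaw means nothing.
- sleeve_s: Loose plain brass sleeve (a short upright tube open at both ends, with three thin thread ridges round its upper half), the largest: outside diameter 64 mm, height 40 mm, bore 50 mm. Stands on the bench at the start. Origin: centre of its underside, z up along its axis; yaw means nothing.
- rest_a: Fixed flat round grey felt rest, 70 mm across, 3 mm thick, at one end of the row. The four lie in a straight row 84 mm apart, on a fixed plywood board 430 x 100 mm, 10 mm thick. Origin: centre of its underside; the felt's top is 3 mm above it, 13 mm above the bench. x axis: level, across the row; y axis: along the row.
- rest_b: Fixed flat round grey felt rest, 70 mm across, 3 mm thick, second in the row, between rest_a and rest_c. The four lie in a straight row 84 mm apart, on a fixed plywood board 430 x 100 mm, 10 mm thick. Origin: centre of its underside; the felt's top is 3 mm above it, 13 mm above the bench. x axis: level, across the row; y axis: along the row.
- rest_c: Fixed flat round grey felt rest, 70 mm across, 3 mm thick, third in the row, between rest_b and rest_d. The four lie in a straight row 84 mm apart, on a fixed plywood board 430 x 100 mm, 10 mm thick. Origin: centre of its underside; the felt's top is 3 mm above it, 13 mm above the bench. x axis: level, across the row; y axis: along the row.
- rest_d: Fixed flat round grey felt rest, 70 mm across, 3 mm thick, at the other end of the row. The four lie in a straight row 84 mm apart, on a fixed plywood board 430 x 100 mm, 10 mm thick. Origin: centre of its underside; the felt's top is 3 mm above it, 13 mm above the bench. x axis: level, across the row; y axis: along the row.
- bar: Fixed reddish-brown oblong block of polishing compound, 52 x 22 mm, 20 mm high, on an aluminium plate 62 x 30 x 4 mm. It sits on the board at one end of the row, 69 mm beyond the nearest rest's centre (at the other end: a small pale felt cone, 30 mm wide, 24 mm high). Origin: centre of the plate's underside, on the board's top.
Not all that is in view belongs to the job. Leave any green look-alike of the sleeve_p alone.

How it is judged (in metres and radians):
At the end, for the whole second after the job is handed in: Each sleeve stands upright (within 0.1 rad) and at rest on its own felt rest, its centre within 12 mm of the rest's centre and its underside on the felt (within 5 mm); counted from the rest next to the compound bar, the outside diameters run 34, 44, 54, 64 mm (angle between each of sleeve_p, sleeve_q, sleeve_r, sleeve_s's own z axis and vertical below 0.1 rad and linear speed of each of sleeve_p, sleeve_q, sleeve_r, sleeve_s below 0.02 m/s and ((horizontal distance between bar and rest_a below 0.12 m and horizontal distance between sleeve_p and rest_a below 0.012 m and z of sleeve_p in the frame of rest_a between -0.002 and 0.008 m and horizontal distance between sleeve_q and rest_b below 0.012 m and z of sleeve_q in the frame of rest_b between -0.002 and 0.008 m and horizontal distance between sleeve_r and rest_c below 0.012 m and z of sleeve_r in the frame of rest_c between -0.002 and 0.008 m and horizontal distance between sleeve_s and rest_d below 0.012 m and z of sleeve_s in the frame of rest_d between -0.002 and 0.008 m) or (horizontal distance between bar and rest_d below 0.12 m and horizontal distance between sleeve_p and rest_d below 0.012 m and z of sleeve_p in the frame of rest_d between -0.002 and 0.008 m and horizontal distance between sleeve_q and rest_c below 0.012 m and z of sleeve_q in the frame of rest_c between -0.002 and 0.008 m and horizontal distance between sleeve_r and rest_b below 0.012 m and z of sleeve_r in the frame of rest_b between -0.002 and 0.008 m and horizontal distance between sleeve_s and rest_a below 0.012 m and z of sleeve_s in the frame of rest_a between -0.002 and 0.008 m))); the robot touches nothing.
It also fails if it takes over 101 s, if anything falls off the work surface, if the arm or the gripper's body presses on something with over 40 N, if the wrist force passes 120 N, or if a joint passes its speed limit or range.

### The arm

A 6-joint arm with a two-finger parallel gripper is mounted at the origin on the work surface. World frame = base frame: x ahead of the robot, y to its left, z up, the work surface at z = 0. Lengths are in mm, angles in rad, forces in N, time in s.
With the tool pointing down it reaches from about 375 to 925 mm from the base axis. Payload 5.7 kg.
Tool frame: the origin (TCP) lies at the very end of the fingers, on their centre line; the grasp point (between the pads) lies 19 mm behind it (manip.pinch_z is the distance from the TCP to the grasp point, in mm); z points along the fingers, y is the line along which they close (so a half turn about z gives the same grasp; the last joint's range is limited). The gripper opens to 85 mm and grips with 20 to 120 N. Pads are 22 mm wide; open, the fingers measure 114 mm over their backs; the gripper's body (76 mm by 85 mm) begins 54 mm behind the grasp point. The pads swing forward as they close: fully open they stand 13 mm farther back than shut.
Start: joints at [1.133, 0.359, 1.51, -0, 1.272, -0.115], TCP at [190.326, 568.981, 231.267] pointing down, gripper open.
Joint ranges: [-2.97, 2.97], [-1.01, 2.36], [0.21, 2.38], [-0.96, 4.11], [0.2, 2.71], [-2.98, 2.98]. Speed limits (rad/s): [2.39, 2.39, 3.14, 3.14, 3.14, 3.14].

### API

Orientations are given as [roll, pitch, yaw] about the fixed x, y, z axes, in that order (R = Rz(yaw) Ry(pitch) Rx(roll)).
In Python, from plant import manip gives the robot as it stands.
- The arm moves only by the tool step_arm, never from a script. Its argument "commands" is a list of rows, each a list of 5 numbers: the opening in per cent of the stroke, from 0 (shut) to 100 (fully open), then the shift along the tool's x, y, z in m, then the turn about the tool's z in units of 5 degrees (1.0 is 5 degrees). In form: [[grip, dx, dy, dz, twist], ...]. A call has 1 to 10 rows; each row shifts and turns the commanded pose from where the row before left it, along the tool's axes as they then stand; what a row does not reach is not made up. A row lasts 1/8 s, in which the tool goes at most 62.5 mm and 10.7 degrees, less where a joint would pass 70% of its speed; a pose out of reach is approached as far as the arm can. A call is refused whole if a number of a shift passes 0.0625 or a number of a turn 1, either way. A call with a gripper value outside its range is refused whole. The fingers move at their own pace and stop on an object; "squeeze" is the grip in N (left out, the last holds). Time passes only in rows, so rows that do not move let the fingers close. It gives the time, the measured TCP pose, the force, the opening and the grip force at its end, in the units of the state.
- manip.sense(): the state, without advancing time (a new reading comes with each control period).
- manip.snapshot(name): name is "scene" or "top" or "wrist"; returns the picture (480x640x3 uint8, red, green, blue); there is no depth.
- manip.calibration(name): a dict with "fx", "fy", "cx", "cy" (pixels), "dist" ([k1, k2, p1, p2, k3] as OpenCV has them; the pictures are not rectified), "position" and "rotation" of the camera in the world; the wrist camera has in their place "tool_from_camera" (4x4, takes a point from camera to tool coordinates, whose origin is the TCP and whose axes are the flange's). Camera axes: x right, y down, z forward; pixel columns grow to the right and rows downward; lengths in mm; the calibration is good to about 2 mm. A picture is of the moment at which its call begins: read the wrist's pose just before it. calibration takes no time and is no camera call.
- manip.finish_job(): hands the job in; it is judged then, once.
Trained networks look in the newest picture that a camera, given by its name, has taken for a name from the list of things; names that differ only in an ending like _2 or _b are one class to them, and where a whole thing is asked for, a point or a joint stands for the part that bears it (a point fixed in the world has none). Each returns a list of dicts, best first, with "p" (0 to 1); they miss things now and then, are a little off and sometimes report something else, mostly with a low value. They report only what shows in the picture. A call takes as long as a camera call. They do not tell look-alikes from the thing itself.
- manip.masks_of(camera, target): "mask" (480x640 bool, what is visible of it) and "xy" ([column, row] in pixels, amid what is visible of it).
- manip.pinpoint(camera, target): "xy" ([column, row] in pixels: a listed point, or the origin of a listed thing).
The state is a dict: "t": time; "q": joint angles; "dq": joint speeds; "joint_efforts": joint torques, N m; "eef_pos": TCP position; "tool_rot": TCP orientation; "force": force on the tool from outside, world axes, zero at the start; "ft_torque": the same for the moment, N m; "grip_width": finger opening in mm; "gripper_force": force on a finger pad.
Only numpy, scipy, OpenCV 4.12 (cv2) and the standard library are available. Lean on these libraries where they do the work, as an engineer would, in place of code of your own. Each camera call takes 0.05 s, during which the arm holds its last target. There are 200 camera calls.

## Working session

There is one attempt and no reset: what is moved stays moved. The work goes in short steps, Python scripts to look and compute and a tool call to move; the robot and the scene stay as the last step left them, time stands still between calls to the robot, and variables do not carry over. Pictures are saved under pics/ and viewed, at most 14 in all, crops included, and the job is handed in when it is done.

Besides the shell and the picture viewer there is one more tool, called after "Request:" as name(argument=value, ...) on one line, values as JSON. step_arm: Moves the arm, as the interface text tells. Its arguments: {"type":"object","properties":{"commands":{"type":"array"},"squeeze":{"type":"number"}},"required":["commands"]}

```bash
mkdir -p pics; ls
python3 - <<'E'
from plant import manip
import cv2,numpy as np
ims=[]
for n in ("scene","top"):
    im=manip.snapshot(n); cv2.imwrite(f"pics/{n}0.png",im[:,:,::-1])
    c=manip.calibration(n);print(n,c)
    for t in ("sleeve_p","sleeve_q","sleeve_r","sleeve_s","rest_a","bar"):
        print(t,[(np.round(d["xy"]).tolist(),round(d["p"],2)) for d in manip.pinpoint(n,t)][:6])
print(manip.sense()); print(manip.calibration("wrist"))
E
```

```text
pics
scene {'fx': 462.66738081388877, 'fy': 462.66738081388877, 'cx': 323.05446261478227, 'cy': 238.2389284533683, 'dist': array([-0.11384825,  0.        ,  0.        ,  0.        ,  0.        ]), 'position': array([1047.5512376 ,  134.54857869,  602.24854843]), 'rotation': array([-2.35991364, -0.01020999,  1.8502886 ])}
sleeve_p [([482.0, 231.0], 0.93), ([478.0, 259.0], 0.92), ([287.0, 217.0], 0.8), ([377.0, 239.0], 0.57), ([214.0, 204.0], 0.55)]
sleeve_q [([482.0, 231.0], 0.93), ([478.0, 259.0], 0.92), ([287.0, 217.0], 0.8), ([377.0, 239.0], 0.57), ([214.0, 204.0], 0.55)]
sleeve_r [([482.0, 231.0], 0.93), ([478.0, 259.0], 0.92), ([287.0, 217.0], 0.8), ([377.0, 239.0], 0.57), ([214.0, 204.0], 0.55)]
sleeve_s [([482.0, 231.0], 0.93), ([478.0, 259.0], 0.92), ([287.0, 217.0], 0.8), ([377.0, 239.0], 0.57), ([214.0, 204.0], 0.55)]
rest_a [([285.0, 279.0], 0.84), ([330.0, 299.0], 0.63), ([427.0, 344.0], 0.56), ([377.0, 318.0], 0.56)]
bar [([252.0, 262.0], 0.58)]
top {'fx': 577.5769509291428, 'fy': 577.5769509291428, 'cx': 327.63072707403705, 'cy': 256.0268404287637, 'dist': array([0.03115
[... 1351 characters left out ...]
.45399948, -0.09229004,  0.09197832]), 'ft_torque': array([ 0.03153346, -0.00989202, -0.01108674]), 'gripper_force': 0.0, 'grip_width': 85.406261418186}
{'fx': 402.15024870328403, 'fy': 402.15024870328403, 'cx': 312.4308884278332, 'cy': 240.40354010581686, 'dist': array([-0.07677929,  0.        ,  0.        ,  0.        ,  0.        ]), 'tool_from_camera': array([[-8.72567364e-05, -9.57569768e-01, -2.88201547e-01,
         7.31886265e+01],
       [ 9.99999953e-01,  1.14007967e-06, -3.06550881e-04,
        -2.74897367e-02],
       [ 2.93872429e-04, -2.88201560e-01,  9.57569723e-01,
        -1.42472328e+02],
       [ 0.00000000e+00,  0.00000000e+00,  0.00000000e+00,
         1.00000000e+00]])}
```

View pics/top0.png

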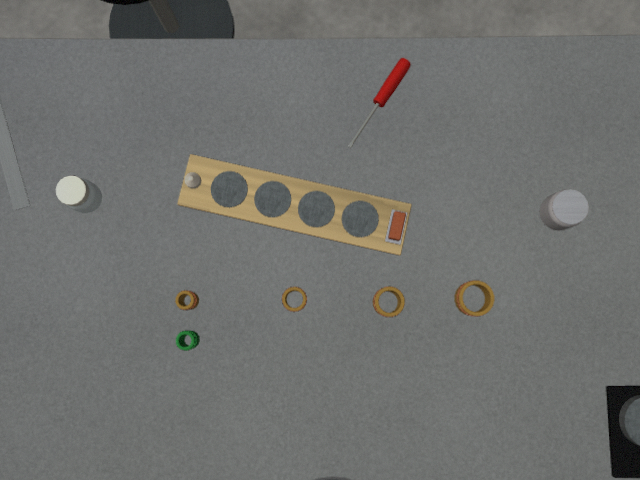

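View pics/scene0.png

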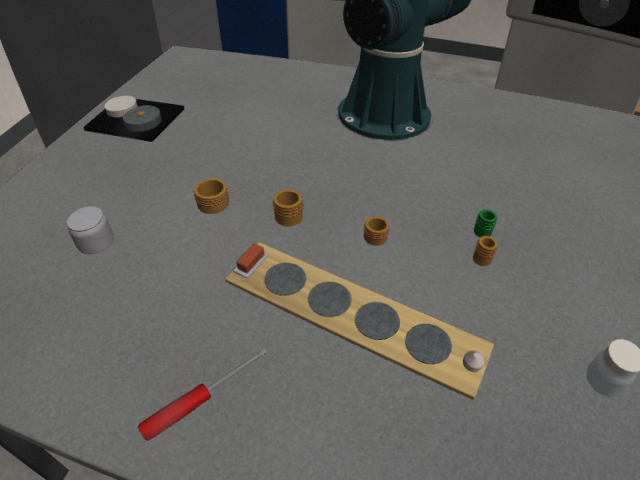

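Top view: four brass sleeves at about (187,300), (294,299), (389,301) and (475,298), getting wider to the right. The green look-alike is at (187,340) and stays where it is. The bar is at (397,226), so the rests counted from it are (360,218), (316,209), (273,199), (229,189). The scene view agrees: bar at the left end, cone at the right.

```bash
cat > h.py <<'E'
from plant import manip
import cv2,numpy as np
from scipy.spatial.transform import Rotation as Ro
from scipy.optimize import least_squares
S=dict(p=(34,44),q=(44,34),r=(54,48),s=(64,40))
def cam(n,st=None):
    c=manip.calibration(n);K=np.array([[c["fx"],0,c["cx"]],[0,c["fy"],c["cy"]],[0,0,1]])
    if n=="wrist":
        T=c["tool_from_camera"];Rt=Ro.from_euler("xyz",st["tool_rot"]).as_matrix()
        R=Rt@T[:3,:3];p=Rt@T[:3,3]+st["eef_pos"]
    else: R=Ro.from_euler("xyz",c["rotation"]).as_matrix();p=c["position"]
    return K,c["dist"],R,p
def proj(C,P):
    K,d,R,p=C;return cv2.projectPoints(np.float64(P),cv2.Rodrigues(R.T)[0],-R.T@p,K,d)[0][:,0]
def ray(C,xy,z):
    K,d,R,p=C;u=cv2.undistortPoints(np.float64([[xy]]),K,d)[0,0];v=R@[*u,1];return (p+v*(z-p[2])/v[2])[:2]
def cyl(xy,D,z0,z1):
    a=np.linspace(0,2*np.pi,60);c=np.c_[np.cos(a),np.sin(a)]*D/2+xy
    return np.r_[np.c_[c,0*a+z0],np.c_[c,0*a+z1]]
def cen(pts):
    m=cv2.moments(cv2.convexHull(np.float32(pts)));return np.array([m["m10"],m["m01"]])/m["m00"],m["m00"]
def fit(C,blob,D,z0,z1):   # match silhouette centroid; returns xy and area ratio
    c,a=cen(blob);x0=ray(C,c,(z0+z1)/2)
    r=least_squares(lambda x:cen(proj(C,cyl(x,D,z0,z1)))[0]-c,x0,diff_step=1e-3).x
    return r,a/cen(proj(C,cyl(r,D,z0,z1)))[1]
def blobs(m,amin=60):
    n,l,s,c=cv2.connectedComponentsWithStats(m.astype(np.uint8))
    return [(c[i],np.argwhere(l==i)[:,::-1]) for i in range(1,n) if s[i,4]>amin]
def brass(im):
    h=cv2.cvtColor(im,cv2.COLOR_RGB2HSV);return (h[...,0]>9)&(h[...,0]<24)&(h[...,1]>150)&(h[...,2]>60)
E
python3 - <<'E'
from h import *
for n in("top","scene"):
    C=cam(n);im=cv2.imread(f"pics/{n}0.png")[:,:,::-1].copy()
    print(n)
    for c,b in blobs(brass(im)):
        o=[(k,*fit(C,b,D,0,h)) for k,(D,h) in S.items()]
        k=min(o,key=lambda t:abs(np.log(t[2])))
        print(c.round(),[(t[0],round(t[2],2)) for t in o],k[0],k[1].round(1),np.hypot(*k[1]).round())
# rests: felt masks by network
for n in("top","scene"):
    C=cam(n);manip.snapshot(n)
    R=[]
    for d in manip.masks_of(n,"rest_a"):
        b=np.argwhere(d["mask"])[:,::-1]; x,a=fit(C,b,70,12.9,13); R.append(x);print(n,round(d["p"],2),x.round(1),round(a,2))
    for d in manip.pinpoint(n,"bar")[:1]: print("bar",ray(C,d["xy"],10).round())
E
```

```text
top
[475. 298.] [('p', 2.53), ('q', 1.73), ('r', 1.1), ('s', 0.85)] r [ 440.5 -261.6] 512.0
[390. 301.] [('p', 2.01), ('q', 1.3), ('r', 0.84), ('s', 0.62)] r [ 435.5 -106.4] 448.0
[293. 298.] [('p', 1.33), ('q', 0.83), ('r', 0.54), ('s', 0.39)] q [441.7  65.2] 446.0
[187. 300.] [('p', 0.76), ('q', 0.52), ('r', 0.33), ('s', 0.25)] p [442.  260.7] 513.0
scene
[211. 195.] [('p', 1.96), ('q', 1.63), ('r', 0.98), ('s', 0.85)] r [ 443.  -259.9] 514.0
[288. 207.] [('p', 1.68), ('q', 1.38), ('r', 0.83), ('s', 0.72)] r [ 432.9 -104.4] 445.0
[376. 230.] [('p', 0.96), ('q', 0.78), ('r', 0.47), ('s', 0.41)] p [444.6  67.9] 450.0
[486. 250.] [('p', 0.78), ('q', 0.64), ('r', 0.38), ('s', 0.33)] p [438.7 262.9] 511.0
top 0.81 [610.2  24.3] 0.92
top 0.76 [630.2 106.1] 1.0
top 0.72 [650.2 187.4] 0.94
top 0.57 [589.5 -57.3] 0.98
bar [ 576. -128.]
scene 0.93 [629.8 107.1] 0.97
scene 0.64 [591.1 -54.6] 0.95
scene 0.58 [610.6  25.5] 0.94
scene 0.57 [649.4 189.2] 0.92
scene 0.16 [ 430.8 -267. ] 1.58
bar [ 576. -120.]
```

Sleeve p (440,262) → rest A (590,-56). q (443,66) → B (610,25). r (434,-105) → C (630,107). s (441,-261) → D (650,188). The rest spacing comes out at 84 mm, which matches. I'll turn the tool so the fingers close across the row (yaw 1.33), then go to p.

Request:
step_arm(commands=[[70,0,0,0.008,1],[70,0,0,0.008,1],[70,0,0,0.008,1],[70,0,0,0.008,1],[70,0,0,0.008,1],[70,0,0,0.008,1],[70,0,0,0.008,1],[70,0,0,0.008,1],[70,0,0,0.008,1],[70,0,0,0.008,1]], squeeze=30)

```text
t: 2.25
eef_pos: [190.4, 569.1, 151.1]
tool_rot: [3.142, -0.0, 1.943]
force: [0.1, -0.9, -1.0]
grip_width: 59.8
gripper_force: 0.0
```

Request:
step_arm(commands=[[70,0,0,0,1],[70,0,0,0,1],[70,0,0,0,1],[70,0,0,0,1],[70,0,0,0,1],[70,0,0,0,1],[70,0,0,0,1],[70,0,0,0,0.06]])

```text
t: 3.25
eef_pos: [190.3, 569.0, 151.3]
tool_rot: [3.142, 0.0, 1.331]
force: [0.4, -0.7, -0.2]
grip_width: 60.1
gripper_force: 0.0
```

Request:
step_arm(commands=[[70,-0.024,0.032,0,0],[70,-0.024,0.032,0,0],[70,-0.024,0.032,0,0],[70,-0.024,0.032,0,0],[70,-0.024,0.032,0,0],[70,-0.024,0.032,0,0],[70,-0.024,0.032,0,0],[70,-0.024,0.032,0,0],[70,-0.024,0.032,0,0],[70,-0.024,0.032,0,0]])

```text
t: 4.5
eef_pos: [444.8, 258.6, 151.5]
tool_rot: [3.141, -0.0, 1.332]
force: [0.3, 0.5, -0.7]
grip_width: 59.8
gripper_force: 0.0
```

```bash
cat > w.py <<'E'
from h import *
import sys
k=sys.argv[1];D,h=S[k];st=manip.sense();im=manip.snapshot("wrist");C=cam("wrist",st)
if len(sys.argv)>2: cv2.imwrite(f"pics/{sys.argv[2]}.png",im[:,:,::-1])
for c,b in blobs(brass(im),300):
    x,a=fit(C,b,D,0,h);d=x-st["eef_pos"][:2];y=st["tool_rot"][2]
    print(c.round(),x.round(1),"ratio",round(a,2),"tool dx,dy",(d@[np.cos(y),np.sin(y)]).round(1),(d@[np.sin(y),-np.cos(y)]).round(1))
print(st["eef_pos"].round(1))
E
python3 w.py p w_p
```

```text
[444.8 258.6 151.5]
```

View pics/w_p.png

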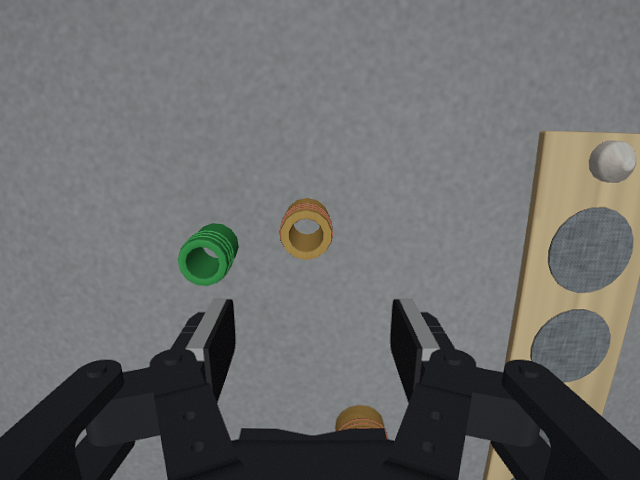

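Wrist view: brass p is at (306,229), between the open fingers' lines. The green look-alike is to its left at (208,254), and the next brass sleeve is at (360,420). p is the brass one with the narrow bore. My colour mask missed it, so I'll loosen it.

```bash
sed -i 's/>150)&(h\[...,2\]>60)/>110)\&(h[...,2]>50)/; s/>9)&(h\[...,0\]<24)/>3)\&(h[...,0]<26)/' h.py
sed -i 's/brass(im),300/brass(im),800/' w.py
python3 - <<'E'
from h import *
im=cv2.imread("pics/w_p.png");h=cv2.cvtColor(im,cv2.COLOR_BGR2HSV)
for c,r in((285,235),(325,245),(305,255),(305,203),(600,120),(560,180)):print(h[r,c])
E
python3 w.py p
```

```text
[ 21 137 153]
[ 20 138 155]
[ 20 136 154]
[ 12 142 147]
[105   8 123]
[ 21  75 177]
[299. 226.] [441.2 261.2] ratio 0.94 tool dx,dy 3.7 -8.1
[354. 418.] [444.   91.1] ratio 0.41 tool dx,dy -160.9 35.0
[448.2 255.7 151.6]
```

Request:
step_arm(commands=[[70,0.0037,-0.008,0.02,0],[70,0,0,0.02,0],[70,0,0,0.02,0],[70,0,0,0.02,0],[70,0,0,0.02,0],[70,0,0,0.02,0],[70,0,0,0.014,0],[70,0,0,0.01,0],[70,0,0,0.003,0],[70,0,0,0,0]])

```text
t: 5.85
eef_pos: [437.1, 265.2, 4.4]
tool_rot: [3.141, -0.0, 1.33]
force: [0.4, -0.0, -0.0]
grip_width: 59.8
gripper_force: 0.0
```

Request:
step_arm(commands=[[0,0,0,0,0],[0,0,0,0,0],[0,0,0,0,0],[0,0,0,0,0],[0,0,0,0,0],[0,0,0,0,0]])

```text
t: 6.6
eef_pos: [437.7, 265.3, 5.0]
tool_rot: [3.14, -0.001, 1.33]
force: [0.4, 0.3, 6.1]
grip_width: 31.9
gripper_force: 29.9
```

Request:
step_arm(commands=[[0,0,0,-0.005,0],[0,0,0,-0.02,0],[0,0,0,-0.03,0],[0,0,0,-0.03,0],[0,0,0,-0.02,0],[0,0,0,-0.01,0],[0,0,0,0,0],[0,0,0,0,0]])

```text
t: 7.6
eef_pos: [436.2, 264.8, 118.4]
tool_rot: [-3.14, 0.001, 1.33]
force: [-0.4, 0.3, -1.3]
grip_width: 32.5
gripper_force: 30.1
```

Run:
```python
from h import *
st=manip.sense();im=manip.snapshot("wrist");cv2.imwrite("pics/held_p.png",im[:,:,::-1]);print(st["eef_pos"],st["grip_width"],st["gripper_force"],st["force"])
```

```text
[436.21161114 264.77183386 118.41987033] 32.471984574298006 30.1034352555871 [-0.39772487  0.30021166 -1.27155599]
```

View pics/held_p.png

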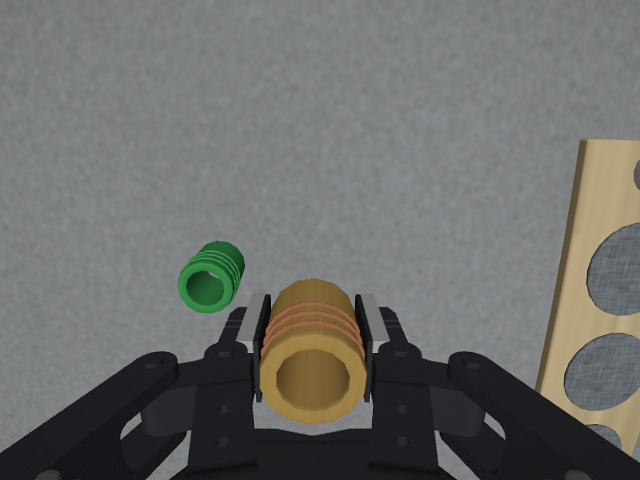

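The brass sleeve p is held upright between the pads at (313,350). The green one hasn't moved, at (211,277). Next I measure p's offset in the hand.

```bash
cat > g.py <<'E'
from h import *
import sys
# held: sleeve, tcp-to-underside drop, target xy -> offset in hand and remaining tool shift
k,drop,tx,ty=sys.argv[1],*map(float,sys.argv[2:5]);D,h=S[k]
st=manip.sense();im=manip.snapshot("wrist");C=cam("wrist",st);z=st["eef_pos"][2]-drop
c,b=max(blobs(brass(im),800),key=lambda t:len(t[1]));x,a=fit(C,b,D,z,z+h);y=st["tool_rot"][2]
f=lambda d:np.round([d@[np.cos(y),np.sin(y)],d@[np.sin(y),-np.cos(y)]],1)
print("sleeve",x.round(1),"ratio",round(a,2),"in hand",f(x-st["eef_pos"][:2]),"go",f(np.array([tx,ty])-x),"tcp",st["eef_pos"].round(1),st["grip_width"].round(1))
E
python3 g.py p 4.7 590.3 -56
```

```text
Traceback (most recent call last):
  File "g.py", line 8, in <module>
    print("sleeve",x.round(1),"ratio",round(a,2),"in hand",f(x-st["eef_pos"][:2]),"go",f(np.array([tx,ty])-x),"tcp",st["eef_pos"].round(1),st["grip_width"].round(1))
                                                                                                                                           ^^^^^^^^^^^^^^^^^^^^^^
AttributeError: 'float' object has no attribute 'round'
```

```bash
sed -i 's/st\["grip_width"\].round(1)/round(st["grip_width"],1)/' g.py
python3 g.py p 4.7 590.3 -56
```

```text
sleeve [435.9 262.7] ratio 0.94 in hand [-2.1  0.2] go [-272.7  225.9] tcp [436.3 264.8 118.4] 32.4
```

Request:
step_arm(commands=[[0,-0.015,0.012,0,0],[0,-0.033,0.028,0,0],[0,-0.035,0.029,0,0],[0,-0.035,0.029,0,0],[0,-0.035,0.029,0,0],[0,-0.035,0.029,0,0],[0,-0.035,0.029,0,0],[0,-0.03,0.024,0,0],[0,-0.015,0.012,0.03,0],[0,-0.005,0.005,0.03,0]])

```text
t: 9.0
eef_pos: [592.2, -55.5, 58.3]
tool_rot: [3.141, 0.0, 1.328]
force: [-0.2, 0.7, -2.8]
grip_width: 32.0
gripper_force: 30.1
```

Request:
step_arm(commands=[[0,0,0,0.01,0],[0,0,0,0,0],[0,0,0,0,0],[0,0,0,0,0]])

```text
t: 9.5
eef_pos: [592.1, -53.7, 50.5]
tool_rot: [3.14, 0.0, 1.331]
force: [-0.2, 0.5, -1.7]
grip_width: 32.6
gripper_force: 30.1
```

```bash
python3 g.py p 4.7 590.3 -56
```

```text
sleeve [590.7 -59.2] ratio 1.09 in hand [-5.7 -0. ] go [ 3.  -1.2] tcp [592.1 -53.7  50.5] 32.6
```

Request:
step_arm(commands=[[0,-0.0005,-0.001,0.015,0],[0,0,0,0.01,0],[0,0,0,0.005,0],[0,0,0,0.002,0],[0,0,0,0,0],[0,0,0,0,0]])

```text
t: 10.3
eef_pos: [589.3, -54.0, 17.9]
tool_rot: [-3.14, 0.0, 1.33]
force: [-3.4, 0.3, 10.0]
grip_width: 32.6
gripper_force: 30.8
```

Request:
step_arm(commands=[[50,0,0,0,0],[60,0,0,0,0],[70,0,0,0,0],[70,0,0,-0.005,0],[70,0,0,-0.02,0],[70,0,0,-0.03,0],[70,0,0,-0.03,0],[70,0,0,-0.015,0],[70,0,0,0,0]])

```text
t: 11.42
eef_pos: [591.1, -54.3, 118.3]
tool_rot: [3.139, 0.0, 1.33]
force: [-0.1, -0.1, 0.4]
grip_width: 59.8
gripper_force: 0.0
```

```bash
cat > c.py <<'E'
from h import *
import sys
im=manip.snapshot("top");C=cam("top");cv2.imwrite(f"pics/{sys.argv[1]}.png",im[:,:,::-1])
h=cv2.cvtColor(im,cv2.COLOR_RGB2HSV);m=(h[...,1]>160)&(h[...,0]>9)&(h[...,0]<24)&(h[...,2]>60)
for c,b in blobs(m):
    print(c.round(),[(k,fit(C,b,D,z,z+hh)[0].round(1).tolist()) for k,(D,hh) in S.items() for z in [13 if c[1]<270 else 0]])
E
python3 c.py top1
sed -i 's/>160/>140/' c.py; python3 c.py top2; python3 w.py q
```

```text
[475. 298.] [('p', [440.2, -262.7]), ('q', [440.4, -264.1]), ('r', [440.2, -261.9]), ('s', [440.3, -263.0])]
[ 33. 112.] [447.6  63.6] ratio 0.73 tool dx,dy 80.4 -166.0
[312. 258.] [587.2 -63.4] ratio 0.78 tool dx,dy -9.7 -0.2
[114. 345.] [434.3 -97.3] ratio 0.97 tool dx,dy -79.0 -140.6
[315. 348.] [ 573.6 -127.3] ratio 0.66 tool dx,dy -74.9 1.8
[589.7 -54.1 116.5]
```

View pics/top2.png

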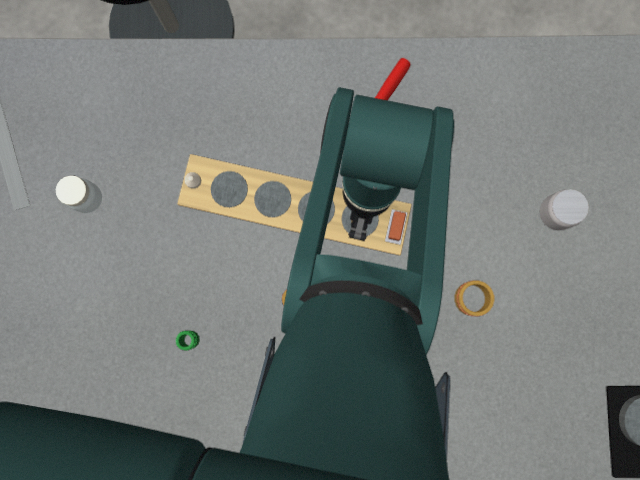

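p has been released, and the arm hides it from the top camera; I'll check it later. Moving on to q.

Request:
step_arm(commands=[[85,0.008,-0.0165,-0.01,0],[85,0.014,-0.03,-0.01,0],[85,0.015,-0.03,0,0],[85,0.015,-0.03,0,0],[85,0.015,-0.03,0,0],[85,0.01,-0.022,0,0],[85,0.0055,-0.013,0,0],[85,0,0,0,0],[85,0,0,0,0],[85,0,0,0,0]])

```text
t: 12.82
eef_pos: [444.4, 66.4, 137.4]
tool_rot: [3.141, 0.0, 1.329]
force: [0.2, -0.6, -1.1]
grip_width: 72.6
gripper_force: 0.0
```

```bash
python3 w.py q; python3 c.py t3
```

```text
[307. 237.] [441.2  66.2] ratio 0.94 tool dx,dy -0.9 -3.1
[547. 348.] [597.9 -68. ] ratio 0.74 tool dx,dy -93.8 181.1
[349. 414.] [437.  -85.8] ratio 0.57 tool dx,dy -149.5 29.2
[444.4  66.4 137.4]
[361. 217.] [('p', [589.5, -57.6]), ('q', [590.4, -58.0]), ('r', [588.9, -57.4]), ('s', [589.7, -57.7])]
[475. 298.] [('p', [440.1, -262.7]), ('q', [440.3, -264.1]), ('r', [440.1, -261.8]), ('s', [440.2, -262.9])]
[390. 301.] [('p', [435.6, -106.4]), ('q', [435.8, -107.0]), ('r', [435.6, -105.9]), ('s', [435.7, -106.4])]
```

p is at (589.5,-57.6) against rest A at (589.5,-57.3), both measured in the top camera. Now grasping q.

Request:
step_arm(commands=[[85,-0.001,-0.003,0.02,0],[85,0,0,0.025,0],[85,0,0,0.025,0],[85,0,0,0.025,0],[85,0,0,0.02,0],[85,0,0,0.01,0],[85,0,0,0.006,0],[85,0,0,0.003,0],[85,0,0,0,0],[85,0,0,0,0]])

```text
t: 14.18
eef_pos: [440.6, 66.6, 3.7]
tool_rot: [3.141, -0.0, 1.33]
force: [-0.5, -0.7, -0.5]
grip_width: 72.8
gripper_force: 0.0
```

Request:
step_arm(commands=[[0,0,0,0,0],[0,0,0,0,0],[0,0,0,0,0],[0,0,0,0,0],[0,0,0,0,0],[0,0,0,0,0]])

```text
t: 14.92
eef_pos: [440.5, 66.6, 3.8]
tool_rot: [3.141, -0.0, 1.33]
force: [-0.8, -0.2, 5.4]
grip_width: 43.2
gripper_force: 29.7
```

Request:
step_arm(commands=[[0,0,0,-0.005,0],[0,0,0,-0.02,0],[0,0,0,-0.03,0],[0,0,0,-0.03,0],[0,0,0,-0.02,0],[0,0,0,-0.01,0],[0,0,0,0,0],[0,0,0,0,0]])

```text
t: 15.92
eef_pos: [439.5, 66.6, 117.5]
tool_rot: [-3.14, 0.0, 1.33]
force: [-0.1, -0.4, -1.8]
grip_width: 43.6
gripper_force: 31.3
```

```bash
python3 g.py q 3.2 610.2 24.7
```

```text
sleeve [439.8  67. ] ratio 0.94 in hand [0.5 0.2] go [ -0.4 175.6] tcp [439.5  66.6 117.5] 43.6
```

Request:
step_arm(commands=[[0,0,0.015,0,0],[0,0,0.03,0,0],[0,0,0.035,0,0],[0,0,0.035,0,0],[0,0,0.03,0,0],[0,0,0.02,0.02,0],[0,-0.0005,0.01,0.03,0],[0,0,0,0.02,0],[0,0,0,0,0],[0,0,0,0,0]])

```text
t: 17.23
eef_pos: [610.8, 24.2, 48.5]
tool_rot: [3.141, 0.0, 1.33]
force: [0.3, -0.2, -2.4]
grip_width: 43.5
gripper_force: 31.3
```

Request:
step_arm(commands=[[0,0,0.0,0.015,0],[0,0,0,0.008,0],[0,0,0,0.004,0],[0,0,0,0.002,0],[0,0,0,0,0],[0,0,0,0,0]])

```text
t: 17.98
eef_pos: [610.3, 24.3, 19.6]
tool_rot: [3.141, 0.0, 1.33]
force: [0.3, 0.2, -1.7]
grip_width: 43.3
gripper_force: 31.3
```

Request:
step_arm(commands=[[0,0,0,0.0025,0],[0,0,0,0,0],[60,0,0,0,0],[75,0,0,0,0],[85,0,0,0,0],[85,0,0,-0.005,0],[85,0,0,-0.02,0],[85,0,0,-0.03,0],[85,0,0,-0.03,0],[85,0,0,-0.03,0]])

```text
t: 19.23
eef_pos: [610.0, 24.4, 133.2]
tool_rot: [3.141, 0.0, 1.33]
force: [0.1, 0.3, 0.1]
grip_width: 72.3
gripper_force: 0.0
```

Request:
step_arm(commands=[[95,-0.01,-0.01,0,0],[95,-0.025,-0.02,0,0],[95,-0.03,-0.025,0,0],[95,-0.03,-0.025,0,0],[95,-0.03,-0.025,0,0],[95,-0.025,-0.02,0,0],[95,-0.018,-0.014,0,0],[95,0,0,0,0],[95,0,0,0,0],[95,0,0,0,0]])

```text
t: 20.48
eef_pos: [435.6, -105.3, 131.7]
tool_rot: [3.141, -0.0, 1.331]
force: [-1.2, 0.0, -0.4]
grip_width: 81.0
gripper_force: 0.0
```

```bash
python3 w.py r; python3 c.py t4
```

```text
[552. 105.] [593.9 -58.1] ratio 0.48 tool dx,dy 83.4 142.5
[311. 243.] [ 434.9 -104.8] ratio 0.96 tool dx,dy 0.3 -0.8
[527. 216.] [ 571.9 -122.7] ratio 0.36 tool dx,dy 15.5 136.5
[367. 406.] [ 443.5 -245.2] ratio 0.73 tool dx,dy -134.1 41.0
[ 435.6 -105.3  131.7]
[316. 206.] [('p', [610.2, 23.2]), ('q', [611.2, 23.3]), ('r', [609.5, 23.1]), ('s', [610.4, 23.2])]
[361. 217.] [('p', [589.6, -57.6]), ('q', [590.5, -57.9]), ('r', [588.9, -57.3]), ('s', [589.7, -57.6])]
```

q is 1.4 mm off rest B. Now r.

Request:
step_arm(commands=[[95,0,-0.001,0.02,0],[95,0,0,0.025,0],[95,0,0,0.025,0],[95,0,0,0.025,0],[95,0,0,0.015,0],[95,0,0,0.01,0],[95,0,0,0.005,0],[95,0,0,0.002,0],[95,0,0,0,0],[95,0,0,0,0]])

```text
t: 21.82
eef_pos: [434.4, -105.6, 5.2]
tool_rot: [3.141, 0.0, 1.33]
force: [-0.4, 0.0, -0.8]
grip_width: 81.1
gripper_force: 0.0
```

Request:
step_arm(commands=[[0,0,0,0,0],[0,0,0,0,0],[0,0,0,0,0],[0,0,0,0,0],[0,0,0,0,0],[0,0,0,0,0]], squeeze=40)

```text
t: 22.58
eef_pos: [434.4, -105.5, 5.3]
tool_rot: [3.141, 0.0, 1.33]
force: [-0.5, -0.8, 7.5]
grip_width: 53.7
gripper_force: 40.9
```

Request:
step_arm(commands=[[0,0,0,-0.005,0],[0,0,0,-0.02,0],[0,0,0,-0.03,0],[0,0,0,-0.03,0],[0,0,0,-0.03,0],[0,0,0,-0.01,0],[0,0,0,0,0],[0,0,0,0,0]])

```text
t: 23.58
eef_pos: [433.0, -105.0, 128.7]
tool_rot: [-3.139, -0.0, 1.33]
force: [0.2, 0.5, -3.9]
grip_width: 53.5
gripper_force: 43.9
```

```bash
python3 g.py r 5 630 106.3
```

```text
sleeve [ 434.3 -103.3] ratio 0.94 in hand [2.  0.8] go [250.2 140.1] tcp [ 433.  -105.   128.7] 53.5
```

Request:
step_arm(commands=[[0,0.012,0.007,0,0],[0,0.028,0.015,0,0],[0,0.035,0.02,0,0],[0,0.035,0.02,0,0],[0,0.035,0.02,0,0],[0,0.035,0.02,0,0],[0,0.035,0.018,0,0],[0,0.024,0.013,0,0],[0,0.012,0.007,0,0],[0,0,0,0.02,0]])

```text
t: 24.88
eef_pos: [632.0, 106.2, 110.4]
tool_rot: [3.138, -0.001, 1.331]
force: [0.0, -0.0, -4.3]
grip_width: 53.4
gripper_force: 43.8
```

Request:
step_arm(commands=[[0,0,0,0.03,0],[0,0,0,0.025,0],[0,0,0,0.005,0],[0,0,0,0,0],[0,0,0,0,0],[0,0,0,0,0]])

```text
t: 25.62
eef_pos: [630.7, 105.0, 50.9]
tool_rot: [3.14, -0.001, 1.33]
force: [-0.1, 0.6, -4.1]
grip_width: 53.6
gripper_force: 43.8
```

Request:
step_arm(commands=[[0,0,-0.0005,0.015,0],[0,0,0,0.01,0],[0,0,0,0.004,0],[0,0,0,0.002,0],[0,0,0,0.001,0],[0,0,0,0,0],[0,0,0,0,0]])

```text
t: 26.5
eef_pos: [629.3, 105.1, 18.4]
tool_rot: [3.142, 0.0, 1.33]
force: [-4.8, -0.9, 5.0]
grip_width: 53.5
gripper_force: 44.4
```

Request:
step_arm(commands=[[75,0,0,0,0],[85,0,0,0,0],[95,0,0,0,0],[95,0,0,-0.005,0],[95,0,0,-0.02,0],[95,0,0,-0.03,0],[95,0,0,-0.03,0],[95,0,0,-0.03,0],[95,0,0,0,0],[95,0,0,0,0]])

```text
t: 27.75
eef_pos: [628.9, 105.1, 132.4]
tool_rot: [-3.141, 0.0, 1.33]
force: [-0.4, 0.0, -0.9]
grip_width: 81.1
gripper_force: 0.0
```

Request:
step_arm(commands=[[100,-0.015,-0.004,0,0],[100,-0.03,-0.008,0,0],[100,-0.04,-0.01,0,0],[100,-0.04,-0.01,0,0],[100,-0.04,-0.01,0,0],[100,-0.04,-0.01,0,0],[100,-0.04,-0.01,0,0],[100,-0.04,-0.01,0,0],[100,-0.04,-0.01,0,0],[100,-0.036,-0.006,0,0]])

```text
t: 29.0
eef_pos: [455.3, -225.5, 131.8]
tool_rot: [-3.139, -0.0, 1.329]
force: [0.8, 0.8, -0.0]
grip_width: 85.2
gripper_force: 0.0
```

Request:
step_arm(commands=[[100,-0.025,-0.006,0,0],[100,-0.015,-0.002,0,0],[100,0,0,0,0],[100,0,0,0,0],[100,0,0,0,0]])

```text
t: 29.62
eef_pos: [440.8, -260.5, 132.8]
tool_rot: [-3.141, -0.0, 1.331]
force: [-0.7, 0.5, 0.2]
grip_width: 85.3
gripper_force: 0.0
```

```bash
python3 w.py s; python3 c.py t5
```

```text
[312. 244.] [ 440.  -262.1] ratio 0.96 tool dx,dy -1.7 -0.4
[ 440.8 -260.5  132.8]
[271. 195.] [('p', [631.2, 105.2]), ('q', [632.3, 105.7]), ('r', [630.5, 104.9]), ('s', [631.4, 105.2])]
[316. 206.] [('p', [610.2, 23.2]), ('q', [611.2, 23.3]), ('r', [609.5, 23.2]), ('s', [610.4, 23.2])]
[361. 217.] [('p', [589.5, -57.7]), ('q', [590.4, -58.0]), ('r', [588.9, -57.4]), ('s', [589.6, -57.7])]
[474. 298.] [('p', [440.2, -262.5]), ('q', [440.3, -263.8]), ('r', [440.1, -261.6]), ('s', [440.2, -262.7])]
```

r is 1.2 mm off rest C. Now s.

Request:
step_arm(commands=[[100,-0.0017,-0.0005,0.02,0],[100,0,0,0.025,0],[100,0,0,0.025,0],[100,0,0,0.025,0],[100,0,0,0.015,0],[100,0,0,0.01,0],[100,0,0,0.006,0],[100,0,0,0.003,0],[100,0,0,0,0],[100,0,0,0,0]])

```text
t: 30.98
eef_pos: [439.9, -263.2, 4.3]
tool_rot: [3.141, 0.0, 1.33]
force: [-0.9, 0.5, 0.2]
grip_width: 85.5
gripper_force: 0.0
```

Request:
step_arm(commands=[[0,0,0,0,0],[0,0,0,0,0],[0,0,0,0,0],[0,0,0,0,0],[0,0,0,0,0],[0,0,0,0,0]], squeeze=45)

```text
t: 31.72
eef_pos: [439.8, -263.2, 4.5]
tool_rot: [3.141, 0.0, 1.33]
force: [-0.2, 1.3, 4.7]
grip_width: 62.3
gripper_force: 48.6
```

Request:
step_arm(commands=[[0,0,0,-0.005,0],[0,0,0,-0.02,0],[0,0,0,-0.03,0],[0,0,0,-0.03,0],[0,0,0,-0.03,0],[0,0,0,-0.01,0],[0,0,0,0,0],[0,0,0,0,0]])

```text
t: 32.72
eef_pos: [438.8, -262.3, 127.6]
tool_rot: [-3.139, -0.001, 1.33]
force: [-0.4, -0.4, -3.0]
grip_width: 61.9
gripper_force: 50.8
```

```bash
python3 g.py s 3 649.8 188
```

```text
sleeve [ 439.7 -259.4] ratio 0.91 in hand [3.  0.2] go [484.6  97.3] tcp [ 438.8 -262.3  127.6] 61.9
```

Request:
step_arm(commands=[[0,0.015,0.003,0,0],[0,0.03,0.006,0,0],[0,0.04,0.008,0,0],[0,0.04,0.008,0,0],[0,0.04,0.008,0,0],[0,0.04,0.008,0,0],[0,0.04,0.008,0,0],[0,0.04,0.008,0,0],[0,0.04,0.008,0,0],[0,0.04,0.008,0,0]])

```text
t: 34.02
eef_pos: [597.3, 76.5, 128.0]
tool_rot: [-3.14, 0.0, 1.33]
force: [0.6, 0.1, -3.2]
grip_width: 62.6
gripper_force: 50.7
```

Request:
step_arm(commands=[[0,0.04,0.008,0,0],[0,0.036,0.008,0,0],[0,0.025,0.005,0,0],[0,0.015,0.003,0,0],[0,0.005,0,0.02,0],[0,0,0,0.03,0],[0,0,0,0.02,0],[0,0,0,0.005,0],[0,0,0,0,0],[0,0,0,0,0]])

```text
t: 35.28
eef_pos: [650.7, 185.9, 54.9]
tool_rot: [3.14, -0.001, 1.33]
force: [-0.2, -0.6, -3.9]
grip_width: 62.3
gripper_force: 50.6
```

Down to TCP of about 18.

Request:
step_arm(commands=[[0,0.0005,-0.0005,0.015,0],[0,0,0,0.012,0],[0,0,0,0.005,0],[0,0,0,0.003,0],[0,0,0,0.001,0],[0,0,0,0,0],[0,0,0,0,0]])

```text
t: 36.15
eef_pos: [649.6, 186.5, 18.1]
tool_rot: [3.141, -0.0, 1.33]
force: [-0.3, -0.4, -4.1]
grip_width: 62.2
gripper_force: 50.7
```

Request:
step_arm(commands=[[0,0,0,0.001,0],[0,0,0,0,0],[85,0,0,0,0],[95,0,0,0,0],[100,0,0,0,0],[100,0,0,-0.005,0],[100,0,0,-0.02,0],[100,0,0,-0.03,0],[100,0,0,-0.03,0],[100,0,0,-0.03,0]])

```text
t: 37.4
eef_pos: [649.7, 186.6, 134.5]
tool_rot: [3.14, -0.001, 1.33]
force: [0.4, -0.4, 0.5]
grip_width: 85.3
gripper_force: 0.0
```

Request:
step_arm(commands=[[100,0.01,0,-0.01,0],[100,0.03,-0.02,0,0],[100,0.03,-0.03,0,0],[100,0.03,-0.03,0,0],[100,0.03,-0.03,0,0],[100,0.02,-0.02,0,0],[100,0,0,0,0],[100,0,0,0,0]])

```text
t: 38.4
eef_pos: [559.0, 363.0, 141.6]
tool_rot: [3.141, 0.001, 1.331]
force: [0.3, 0.5, -0.3]
grip_width: 85.4
gripper_force: 0.0
```

```bash
python3 c.py t6; python3 -c "
from h import *
cv2.imwrite('pics/sc6.png',manip.snapshot('scene')[:,:,::-1]);print(manip.sense()['eef_pos'])"
```

```text
[227. 184.] [('p', [650.7, 186.5]), ('q', [651.9, 187.3]), ('r', [650.0, 185.9]), ('s', [651.0, 186.6])]
[271. 195.] [('p', [631.4, 105.3]), ('q', [632.6, 105.8]), ('r', [630.7, 105.0]), ('s', [631.7, 105.4])]
[316. 206.] [('p', [610.2, 23.2]), ('q', [611.3, 23.3]), ('r', [609.6, 23.2]), ('s', [610.4, 23.2])]
[361. 217.] [('p', [589.6, -57.6]), ('q', [590.5, -57.9]), ('r', [588.9, -57.3]), ('s', [589.7, -57.6])]
[559.45336076 362.32693898 141.66448655]
```

View pics/sc6.png

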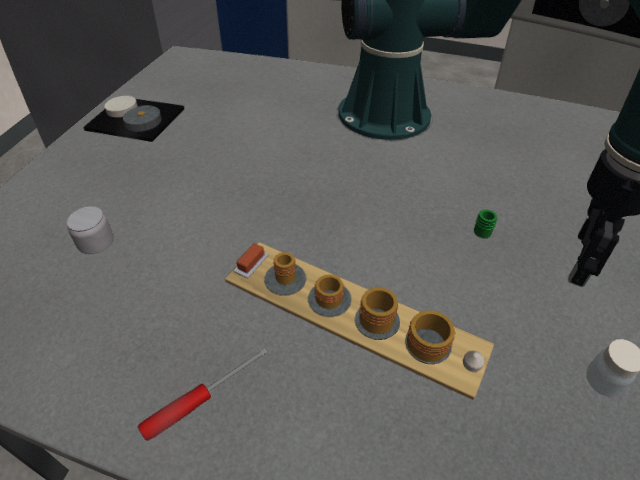

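View pics/t6.png

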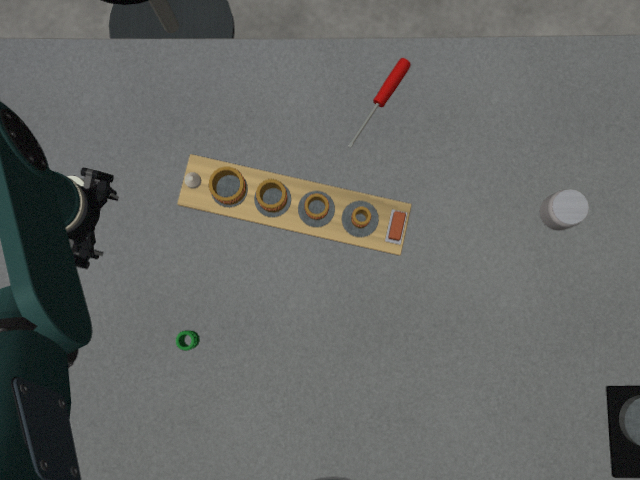

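Both views show all four sleeves upright on their rests. In the scene view, from the bar outwards, they are p (285,268), q (329,291), r (378,311) and s (430,336). Each is within about 1.5 mm of its rest centre. The green look-alike hasn't moved and the arm is clear of everything.

```bash
python3 -c "
from plant import manip
print(manip.finish_job())"
```

```text
the job is handed in; nothing more can be done
None
```

I handed the job in at about 38 s: all four sleeves stand upright on their rests, smallest to largest from the compound bar, each measured within about 1.5 mm of centre.

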